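# Refit the dust extractor's filter and start it

## Robot

A 6-joint arm with a two-finger parallel gripper is mounted at the origin on the work surface. World frame = base frame: x ahead of the robot, y to its left, z up, the work surface at z = 0. Lengths are in m, angles in rad, forces in N, time in s.
With the tool pointing down it reaches from about 0.35 to 0.875 m from the base axis. Payload 15.5 kg.
Tool frame: the origin (TCP) lies at the very end of the fingers, on their centre line; the grasp point (between the pads) lies 19 mm behind it; z points along the fingers, y is the line along which they close (so a half turn about z gives the same grasp; the last joint's range is limited). The gripper opens to 85 mm and grips with 20 to 120 N. Pads are 22 mm wide; open, the fingers measure 114 mm over their backs; the gripper's body (76 mm by 85 mm) begins 54 mm behind the grasp point. The pads swing forward as they close: fully open they stand 13 mm farther back than shut.
Start: joints at [1.048, 0.494, 1.345, -0, 1.302, -0.096], TCP at [0.259, 0.569, 0.231] pointing down, gripper open.
Joint ranges: [-2.91, 2.91], [-0.82, 2.16], [0.22, 2.67], [-1.22, 4.37], [0.12, 2.79], [-3.08, 3.08]. Speed limits (rad/s): [1.89, 1.89, 2.57, 3.01, 3.01, 3.01].

## Interface

Orientations are given as a 3x3 rotation matrix whose columns are the frame's x, y, z axes.
In Python, from workcell import robot, snapshot, camera_model gives the robot as it stands.
- The arm moves only by the tool play_rows, never from a script. Its argument "steps" is a list of rows, each a list of 4 numbers: the shift along the world's x, y, z each as a share of 0.12 m, from -1 to 1, then the turn about the world's z as a share of 120 degrees, from -1 to 1. In form: [[x, y, z, twist], ...]. A call has exactly 10 rows; each row is the pose to reach, as a shift and turn from the pose commanded when the call began; what a row does not reach only later rows make up. A row lasts 1/10 s, in which the tool goes at most 50 mm and 8.59 degrees, less where a joint would pass 70% of its speed; a pose out of reach is approached as far as the arm can. A call with a number of a shift or a turn outside -1 to 1 is refused whole. A call with a gripper value outside its range is refused whole. "fingers" is the opening, from -1 (shut) to 1 (fully open), set as the call begins (left out, the last holds). The fingers move at their own pace and stop on an object; the grip force is fixed at half the most. Time passes only in rows, so rows that repeat a pose let the fingers close, or fill a call up. It gives the time, the measured TCP pose, the force, the opening and the grip force at its end, in the units of the state.
- robot.observe(): the state, without advancing time (a new reading comes with each control period).
- snapshot(name): name is "scene" or "top"; returns the picture (480x640x3 uint8, red, green, blue); there is no depth.
- camera_model(name): a dict with "mtx" (3x3 intrinsics, pixels), "rvec" (rotation vector, rad) and "tvec" (3), from world to camera coordinates, as OpenCV has them. Camera axes: x right, y down, z forward; pixel columns grow to the right and rows downward; lengths in m; the calibration is good to about 2 mm. A picture is of the moment at which its call begins. camera_model takes no time and is no camera call.
- robot.job_done(): hands the job in; it is judged then, once.
The state is a dict: "time_s": time; "q": joint angles; "qvel": joint speeds; "joint_efforts": joint torques, N m; "eef_pos": TCP position; "orientation": TCP orientation; "contact_force": force on the tool from outside, world axes, zero at the start; "torque": the same for the moment, N m; "grip_width": opening from 0.0 (shut) to 1.0 (fully open); "finger_force": force on a finger pad.
Only numpy, scipy, OpenCV 4.12 (cv2) and the standard library are available. Lean on these libraries where they do the work, as an engineer would, in place of code of your own. Each camera call takes 0.05 s, during which the arm holds its last target. There are 200 camera calls.

## Task

Take the cleaned filter cassette out of its wooden stand and slide it down into the slot in the top of the bench dust extractor until its flange lies flat on the deck. Once the filter is home, start the machine by pressing three keys fully down and letting each come back up, one at a time in this order: the square key, then the flat round key, then the long bar key. Never press the mushroom-headed stop key, press no key while the filter is out, and leave the mug, can and sanding block where they are.

Things in the scene. Friction and masses are not known exactly. Their poses are not given: they have to be found in the camera images.
- extractor: Grey dust extractor, a fixed box 220 (x) x 340 (y) x 85 mm high; its flat top is the deck. Origin: centre of its underside; x points from the key side to the slot side (away from the robot at yaw 0), z up. Four keys stand in a row along y on the deck at x = -55 mm, 76 mm apart, centred; which is where varies. A hose stub 64 mm thick sticks 50 mm out of its back (+x).
- slot_mouth (a point): Centre of the filter slot's mouth, level with the deck (85 mm above the table), at x = 55 mm, y = 0 of the extractor; same axes as the extractor. The slot is 126 mm long (y), 19 mm wide (x) and 75 mm deep, with upright walls.
- stand: Fixed plywood stand for the filter, 70 (x) x 176 (y) x 75 mm high, with a slot 22 x 130 mm in its top. Origin: centre of its underside; y along its slot, z up.
- filter: Loose filter, 0.3 kg. Origin: centre of its lower edge; y along it, z up; a half turn about z makes no difference. From below: aluminium slab 120 (y) x 14 (x) x 62 mm high (lowest 12 mm only 112 x 8, a lead-in); flange 144 (y) x 40 (x) x 6; black grip bar 90 (y) x 14 (x) x 42 high, top 110 mm above the origin. Starts in the stand, flange on its top.
- filter_seat (a point): Centre of the underside of the filter's flange, 62 mm above the filter's origin; fully home it coincides with slot_mouth. Axes as the filter.
- filter_grip (a point): Point in the middle of the filter's grip bar where to grip it (14 mm across x), 94 mm above the filter's origin, 26 mm above the flange's top. Axes as the filter.
- square_key (a joint): Travel in m of the key with the flat square cap 40 x 40 mm: 0 up, 0.008 fully down; springs back; about 1.5 N starts it, 5 N holds it fully down. White plastic on a black housing 8 mm high.
- square_key_top (a point): Centre of the top of that key's cap, 24 mm above the deck when up; moves with the key. Axes as the extractor.
- round_key (a joint): Travel in m of the key with the flat round cap 38 mm in diameter, on a square housing: 0 up, 0.008 fully down; springs back; about 1.5 N starts it, 5 N holds it fully down. White plastic on a black housing 8 mm high.
- round_key_top (a point): Centre of the top of that key's cap, 24 mm above the deck when up; moves with the key. Axes as the extractor.
- bar_key (a joint): Travel in m of the key with the long narrow bar cap 56 mm (extractor x) x 18 mm (y): 0 up, 0.008 fully down; springs back; about 1.5 N starts it, 5 N holds it fully down. White plastic on a black housing 8 mm high.
- bar_key_top (a point): Centre of the top of that key's cap, 24 mm above the deck when up; moves with the key. Axes as the extractor.
- stop_key (a joint): Travel in m of the key with the domed mushroom head 58 mm in diameter on a thinner stem and a round collar, taller than the other keys; the stop key, not to be pressed: 0 up, 0.008 fully down; springs back; about 1.5 N starts it, 5 N holds it fully down. White plastic on a black housing 10 mm high.
- stop_key_top (a point): Centre of the top of that key's cap, 43 mm above the deck when up; moves with the key. Axes as the extractor.
- mug: White mug, 80 mm wide, 95 mm high, handle at its y side; bystander. Origin: centre of its underside.
- can: Steel can, 72 mm wide, 110 mm high; bystander. Origin: centre of its underside.
- sanding_block: Cork sanding block 110 x 65 x 35 mm; bystander. Origin: centre of its underside.
There are look-alikes about, which are no part of the job. There is more than one size of the filter; the job needs the middle-sized.

How it is judged:
On the way, in this order (a step that is already met when the one before it is completed fails the run):
1. The filter is fully home in the extractor's slot, its flange on the deck (z of filter_seat in the frame of slot_mouth between -0.004 and 0.004 m and x of filter_seat in the frame of slot_mouth between -0.007 and 0.007 m and y of filter_seat in the frame of slot_mouth between -0.009 and 0.009 m and angle between filter's own z axis and vertical below 0.08 rad), for 0.2 s.
2. With the filter home, the square key alone is pressed down (5.5 mm or more of its 8 mm) (all of step 1 and value of joint square_key above 0.0055 m and value of joint each of round_key, bar_key, stop_key below 0.0025 m), for 0.05 s.
3. With the filter home, the round key alone is pressed down (5.5 mm or more of its 8 mm) (all of step 1 and value of joint round_key above 0.0055 m and value of joint each of square_key, bar_key, stop_key below 0.0025 m), for 0.05 s.
4. With the filter home, the bar key alone is pressed down (5.5 mm or more of its 8 mm) (all of step 1 and value of joint bar_key above 0.0055 m and value of joint each of square_key, round_key, stop_key below 0.0025 m), for 0.05 s.
At the end, for the whole second after the job is handed in: The filter rests in the slot with its flange on the deck (within 4 mm in height, 7 mm across, 9 mm along, tilt under 0.08 rad), at rest, and all keys are up again (within 2 mm) (all of step 1 and linear speed of filter below 0.02 m/s and value of joint each of square_key, round_key, bar_key, stop_key below 0.002 m); the robot touches nothing.
It fails at once if The mushroom stop key is pressed more than 3 mm (value of joint stop_key above 0.003 m).
It fails at once if A key is pressed more than 4 mm while the filter is not home (not (z of filter_seat in the frame of slot_mouth between -0.004 and 0.004 m and x of filter_seat in the frame of slot_mouth between -0.007 and 0.007 m and y of filter_seat in the frame of slot_mouth between -0.009 and 0.009 m and angle between filter's own z axis and vertical below 0.08 rad) and value of joint any of square_key, round_key, bar_key above 0.004 m).
It fails at once if The mug, can or sanding block is shifted by more than 30 mm (distance of any of mug, can, sanding_block from where it was at the start of the episode above 0.03 m).
It also fails if it takes over 58 s, if anything falls off the work surface, if the arm or the gripper's body presses on something with over 40 N, if the wrist force passes 120 N, or if a joint passes its speed limit or range.

## Working session

There is one attempt and no reset: what is moved stays moved. The work goes in short steps, Python scripts to look and compute and a tool call to move; the robot and the scene stay as the last step left them, time stands still between calls to the robot, and variables do not carry over. Pictures are saved under pics/ and viewed, at most 10 in all, crops included, and the job is handed in when it is done.

Besides the shell and the picture viewer there is one more tool, called after "Call:" by a JSON object that holds its "name" and its "arguments", one argument or row to a line. play_rows: Moves the arm, as the interface text tells. Shift numbers are shares of 0.12 m and turn numbers shares of 120 degrees, none past 1 either way. Its arguments: {"type":"object","properties":{"steps":{"type":"array"},"fingers":{"type":"number"}},"required":["steps"]}

```bash
mkdir -p pics; python3 - <<'E'
from workcell import robot,snapshot,camera_model
import cv2
for n in("scene","top"):
    cv2.imwrite(f"pics/{n}0.png",snapshot(n)[:,:,::-1]); m=camera_model(n); print(n,m)
print(robot.observe())
E
```

```text
scene {'mtx': array([[582.41744938,   0.        , 315.07627392],
       [  0.        , 582.41744938, 243.71972158],
       [  0.        ,   0.        ,   1.        ]]), 'rvec': array([ 1.13357767,  2.30606623, -1.03736269]), 'tvec': array([ 0.30275378, -0.19700152,  1.86122629])}
top {'mtx': array([[477.8983037 ,   0.        , 336.10496971],
       [  0.        , 477.8983037 , 235.46556472],
       [  0.        ,   0.        ,   1.        ]]), 'rvec': array([ 2.11175146, -2.14426914,  0.20746013]), 'tvec': array([0.007328  , 0.51473241, 1.28846638])}
{'time_s': 0.1, 'q': array([ 1.04851132e+00,  4.94130005e-01,  1.34605752e+00, -4.82773387e-06,
        1.30247994e+00, -9.54870876e-02]), 'qvel': array([-7.65252421e-05, -1.73344116e-03, -1.16588463e-03,  1.76074063e-03,
       -2.84099972e-04,  1.35152491e-03]), 'joint_efforts': array([ 1.63798410e-03, -8.83579516e+01, -3.84561539e+01, -1.39025133e-05,
        5.02609473e-03,  4.07533582e-05]), 'eef_pos': array([0.25855883, 0.56866772, 0.23075825]), 'orientation': array([[-9.10296446e-01,  4.13956637e-01, -5.32144326e-04],
       [ 4.13956967e-01,  9.10295972e-01, -9.33835069e-04],
       [ 9.78416120e-05, -1.07035160e-03, -9.99999422e-01]]), 'contact_force': array([-0.27458106, -0.25120756, -0.261703  ]), 'torque': array([ 0.00301947,  0.02248048, -0.01242977]), 'finger_force': 0.0, 'grip_width': 1.0001769590284564}
```

View pics/scene0.png

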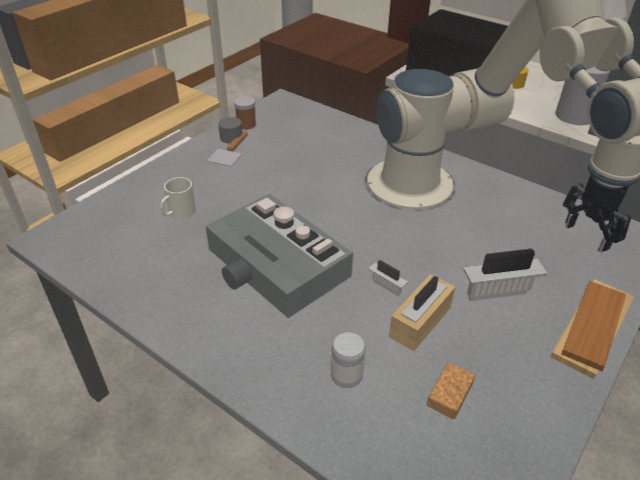

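View pics/top0.png

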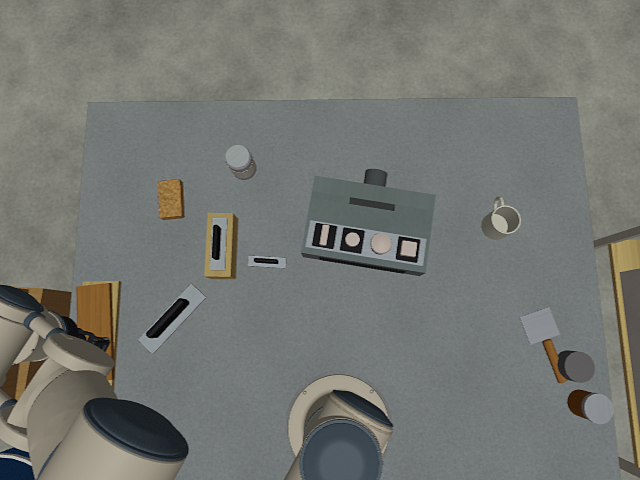

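Candidates for the filter (top picture): the one in the stand (220,243), a small one (267,262) and a large one (172,317). The middle-sized one is in the stand. Keys from left to right: bar (323,235), round (352,239), mushroom (381,243), square (409,248). I'll check these in a close crop.

```bash
python3 - <<'E'
import cv2,numpy as np
t=cv2.imread("pics/top0.png");s=cv2.imread("pics/scene0.png")
a=cv2.resize(t[165:285,195:445],None,fx=3.2,fy=3.2,interpolation=cv2.INTER_CUBIC) # 800x384
b=cv2.resize(s[190:350,200:466],None,fx=3,fy=3,interpolation=cv2.INTER_CUBIC)
cv2.imwrite("pics/ca.png",a);cv2.imwrite("pics/cb.png",b)
E
```

```text
(no output)
```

View pics/ca.png

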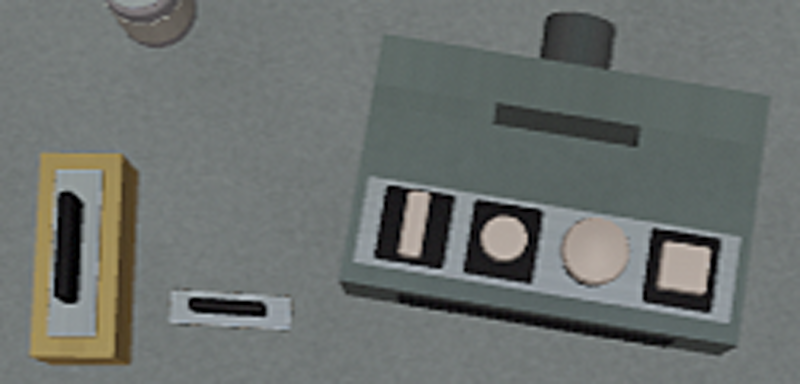

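View pics/cb.png

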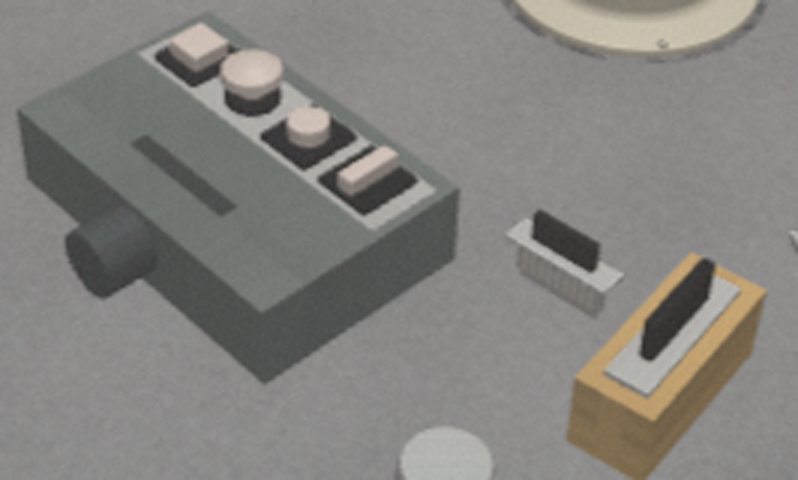

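The crops confirm it: the mid-size filter (144 mm flange) is in the stand. The keys, running in the −y direction, are bar, flat round, mushroom, square. Next I'll fit the poses from the picked corners in both views.

```bash
cat > fit.py <<'E'
from workcell import camera_model
import numpy as np,cv2
from scipy.optimize import least_squares
C={n:camera_model(n) for n in("scene","top")}
def px(c,u): 
    u=np.array(u,float)
    return (u+.5)/3.2-.5+[195,165] if c=="top" else (u+.5)/3-.5+[200,190]
def proj(c,P):
    m=C[c]; return cv2.projectPoints(np.array(P,float),m["rvec"],m["tvec"],m["mtx"],None)[0][:,0]
def world(p,L):
    L=np.array(L)/1000; c,s=np.cos(p[2]),np.sin(p[2])
    return np.c_[p[0]+c*L[:,0]-s*L[:,1],p[1]+s*L[:,0]+c*L[:,1],L[:,2]]
def fit(obs,p0,name):
    f=lambda p:np.concatenate([(proj(c,world(p,[l for l,_ in o]))-px(c,[u for _,u in o])).ravel() for c,o in obs.items()])
    r=least_squares(f,p0,loss="soft_l1"); print(name,r.x.round(4),np.degrees(r.x[2]).round(2)); print(np.abs(f(r.x)).round(1)); return r.x
E
python3 - <<'E'
from fit import *
e=fit({"top":[((110,170,85),(385,35)),((110,-170,85),(770,97)),((64.5,63,85),(496,103)),((64.5,-63,85),(640,127)),((45.5,-63,85),(637,147)),((45.5,63,85),(494,123)),
 ((-55,114,109),(416,224)),((-55,38,109),(504,238)),((-55,-114,109),(686,267))],
 "scene":[((-110,170,85),(458,190)),((110,170,85),(265,312)),((110,-170,85),(20,112)),((-110,-170,85),(208,12)),((45.5,-63,85),(147,135)),((64.5,-63,85),(132,142)),((64.5,63,85),(222,216)),((45.5,63,85),(237,207))]},[.6,-.05,0],"extr")
s=fit({"top":[((-35,88,75),(40,153)),((35,88,75),(124,153)),((35,-88,75),(115,358)),((-35,-88,75),(30,358))],
 "scene":[((-35,-88,75),(766,290)),((-35,88,75),(655,421)),((35,88,75),(574,379)),((35,-88,75),(696,253))]},[.5,.3,-1.57],"stand")
f=fit({"top":[((-20,72,81),(57,169)),((20,72,81),(102,169)),((20,-72,81),(95,337)),((-20,-72,81),(48,337))],
 "scene":[((-20,-72,81),(739,288)),((-20,72,81),(648,394)),((20,72,81),(605,373))]},[.5,.3,-1.57],"filt")
L=[(55,0,85),(-55,-114,109),(-55,38,109),(-55,114,109),(-55,-38,128)]
print(world(e,L).round(4))
E
```

```text
extr [ 0.5414 -0.0901 -0.1778] -10.19
[0.7 0.5 0.2 0.6 0.1 0.1 0.3 0.4 0.3 0.  0.4 0.2 0.5 0.5 0.2 0.3 0.2 0.3
 1.1 1.3 0.4 0.  0.8 1.8 0.5 1.1 0.4 0.6 0.4 0.2 0.1 0.  1.  0.4]
stand [ 0.4913  0.3201 -1.5898] -91.09
[0.3 0.2 0.5 0.1 0.5 0.5 0.  0.6 0.7 0.2 0.1 0.1 0.6 0.9 1.2 0.6]
filt [ 0.4922  0.3197 -1.5817] -90.62
[0.4 0.2 0.1 0.3 0.3 0.5 0.1 0.4 0.9 0.4 0.5 0.1 0.3 1.3]
[[ 0.5955 -0.0999  0.085 ]
 [ 0.4671 -0.1926  0.109 ]
 [ 0.494  -0.043   0.109 ]
 [ 0.5074  0.0318  0.109 ]
 [ 0.4805 -0.1178  0.128 ]]
```

Call:
{"name": "play_rows", "arguments": {
  "steps": [
    [0.15,-0.15,0,0.03],
    [0.3,-0.3,0,0.07],
    [0.45,-0.5,0,0.1],
    [0.6,-0.7,0,0.13],
    [0.75,-0.85,0,0.16],
    [0.9,-1,0,0.195],
    [0.97,-1,0,0.195],
    [0.97,-1,0,0.195],
    [0.97,-1,0,0.195],
    [0.97,-1,0,0.195]
  ],
  "fingers": 1
}}

```text
time_s: 1.1
eef_pos: [0.3743, 0.4495, 0.2311]
orientation: [[-1.0, 0.018, -0.0], [0.018, 1.0, -0.0], [0.0, -0.0, -1.0]]
contact_force: [0.3, -0.0, 0.6]
grip_width: 1.001
finger_force: 0.0
```

Call:
{"name": "play_rows", "arguments": {
  "steps": [
    [0.15,-0.15,0,0],
    [0.3,-0.3,0,0],
    [0.45,-0.5,0,0],
    [0.6,-0.7,0,0],
    [0.75,-0.85,0,0],
    [0.9,-1,0,0],
    [0.97,-1,0,0],
    [0.97,-1,0,0],
    [0.97,-1,0,0],
    [0.97,-1,0,0]
  ]
}}

```text
time_s: 2.1
eef_pos: [0.4906, 0.3298, 0.2312]
orientation: [[-1.0, 0.017, -0.0], [0.017, 1.0, 0.0], [0.0, -0.0, -1.0]]
contact_force: [-0.2, -0.4, 0.2]
grip_width: 1.004
finger_force: 0.0
```

Call:
{"name": "play_rows", "arguments": {
  "steps": [
    [0.01,-0.08,-0.1,0],
    [0.01,-0.08,-0.25,0],
    [0.01,-0.08,-0.4,0],
    [0.01,-0.08,-0.55,0],
    [0.01,-0.08,-0.7,0],
    [0.01,-0.08,-0.8,0],
    [0.01,-0.08,-0.85,0],
    [0.01,-0.08,-0.85,0],
    [0.01,-0.08,-0.85,0],
    [0.01,-0.08,-0.85,0]
  ]
}}

```text
time_s: 3.1
eef_pos: [0.4931, 0.3196, 0.13]
orientation: [[-1.0, 0.018, 0.001], [0.018, 1.0, 0.001], [-0.001, 0.001, -1.0]]
contact_force: [-0.3, -0.0, 0.5]
grip_width: 1.0
finger_force: 0.0
```

```bash
python3 - <<'E'
from workcell import robot,snapshot
import cv2
b=snapshot("scene")[:,:,::-1][150:370,360:626]
cv2.imwrite("pics/g1.png",cv2.resize(b,None,fx=2.7,fy=2.7,interpolation=cv2.INTER_CUBIC))
o=robot.observe();print(o["eef_pos"],o["contact_force"])
E
```

```text
[0.49307437 0.31954089 0.13001132] [0.61034436 0.4190455  0.04350229]
```

View pics/g1.png

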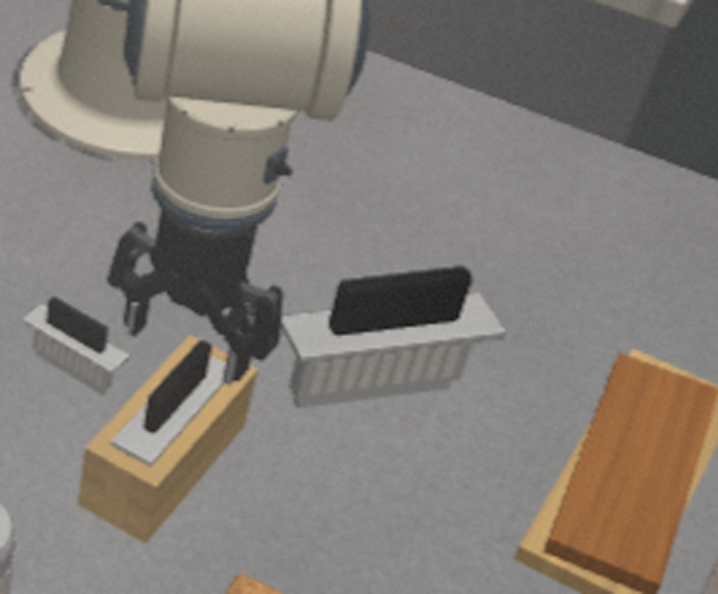

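The open fingers straddle the stand's grip bar (crop 130–240, 330–370) and stay clear of both look-alikes. Descending and gripping.

Call:
{"name": "play_rows", "arguments": {
  "steps": [
    [0,0,-0.08,0],
    [0,0,-0.16,0],
    [0,0,-0.24,0],
    [0,0,-0.3,0],
    [0,0,-0.34,0],
    [0,0,-0.34,0],
    [0,0,-0.34,0],
    [0,0,-0.34,0],
    [0,0,-0.34,0],
    [0,0,-0.34,0]
  ]
}}

```text
time_s: 4.15
eef_pos: [0.4928, 0.3194, 0.0887]
orientation: [[-1.0, 0.018, 0.0], [0.018, 1.0, 0.0], [-0.0, 0.0, -1.0]]
contact_force: [0.9, 1.2, -0.3]
grip_width: 0.998
finger_force: 0.0
```

Call:
{"name": "play_rows", "arguments": {
  "steps": [
    [0,0,0,0],
    [0,0,0,0],
    [0,0,0,0],
    [0,0,0,0],
    [0,0,0,0],
    [0,0,0,0],
    [0,0,0,0],
    [0,0,0,0],
    [0,0,0,0],
    [0,0,0,0]
  ],
  "fingers": -1
}}

```text
time_s: 5.15
eef_pos: [0.4928, 0.3194, 0.0886]
orientation: [[-1.0, 0.018, 0.0], [0.018, 1.0, 0.0], [-0.0, 0.0, -1.0]]
contact_force: [-1.0, 1.0, 3.9]
grip_width: 0.158
finger_force: 59.4
```

Call:
{"name": "play_rows", "arguments": {
  "steps": [
    [0,0,0.05,0],
    [0,0,0.15,0],
    [0,0,0.27,0],
    [0,0,0.4,0],
    [0,0,0.55,0],
    [0,0,0.7,0],
    [0,0,0.85,0],
    [0,0,0.95,0],
    [0,0,1,0],
    [0,0,1,0]
  ]
}}

```text
time_s: 6.15
eef_pos: [0.4929, 0.3194, 0.2091]
orientation: [[-1.0, 0.018, 0.001], [0.018, 1.0, 0.0], [-0.001, 0.0, -1.0]]
contact_force: [-0.7, -0.2, -4.1]
grip_width: 0.156
finger_force: 58.7
```

Call:
{"name": "play_rows", "arguments": {
  "steps": [
    [0,0,0.1,0],
    [0,0,0.2,0],
    [0,0,0.3,-0.05],
    [0.05,-0.1,0.4,-0.1],
    [0.1,-0.25,0.4,-0.15],
    [0.15,-0.4,0.4,-0.2],
    [0.2,-0.6,0.4,-0.25],
    [0.25,-0.8,0.4,-0.3],
    [0.3,-0.9,0.4,-0.35],
    [0.3,-1,0.4,-0.4]
  ]
}}

```text
time_s: 7.15
eef_pos: [0.5295, 0.1985, 0.2571]
orientation: [[-0.652, 0.759, 0.001], [0.759, 0.652, 0.0], [-0.0, 0.0, -1.0]]
contact_force: [-0.1, -0.1, -4.1]
grip_width: 0.155
finger_force: 59.0
```

Call:
{"name": "play_rows", "arguments": {
  "steps": [
    [0.05,-0.15,0,-0.05],
    [0.1,-0.3,0,-0.1],
    [0.15,-0.45,0,-0.15],
    [0.2,-0.6,0,-0.2],
    [0.25,-0.75,0,-0.25],
    [0.3,-0.9,0,-0.3],
    [0.3,-1,0,-0.35],
    [0.3,-1,0,-0.4],
    [0.3,-1,0,-0.425],
    [0.3,-1,0,-0.425]
  ]
}}

```text
time_s: 8.15
eef_pos: [0.5648, 0.0792, 0.257]
orientation: [[0.176, 0.984, 0.0], [0.984, -0.176, 0.0], [0.0, 0.0, -1.0]]
contact_force: [0.2, -0.2, -4.3]
grip_width: 0.159
finger_force: 59.0
```

Call:
{"name": "play_rows", "arguments": {
  "steps": [
    [0.05,-0.15,0,0],
    [0.1,-0.3,0,0],
    [0.15,-0.45,0,0],
    [0.2,-0.6,0,0],
    [0.25,-0.75,0,0],
    [0.25,-0.9,0,0],
    [0.25,-1,0,0],
    [0.25,-1,0,0],
    [0.25,-1,0,0],
    [0.25,-1,0,0]
  ]
}}

```text
time_s: 9.15
eef_pos: [0.5946, -0.04, 0.2565]
orientation: [[0.174, 0.985, -0.0], [0.985, -0.174, 0.0], [0.0, -0.0, -1.0]]
contact_force: [0.1, 0.6, -3.9]
grip_width: 0.159
finger_force: 59.0
```

Call:
{"name": "play_rows", "arguments": {
  "steps": [
    [0,-0.1,0,0],
    [0.01,-0.2,0,0],
    [0.01,-0.35,0,0],
    [0.01,-0.5,-0.1,0],
    [0.01,-0.5,-0.2,0],
    [0.01,-0.5,-0.3,0],
    [0.01,-0.5,-0.45,0],
    [0.01,-0.5,-0.6,0],
    [0.01,-0.5,-0.6,0],
    [0.01,-0.5,-0.6,0]
  ]
}}

```text
time_s: 10.15
eef_pos: [0.5957, -0.1005, 0.1842]
orientation: [[0.174, 0.985, -0.001], [0.985, -0.174, 0.0], [0.0, -0.001, -1.0]]
contact_force: [-0.5, -1.2, -4.1]
grip_width: 0.155
finger_force: 58.9
```

```bash
python3 - <<'E'
from workcell import robot,snapshot
import cv2
s=snapshot("scene")[:,:,::-1][130:330,190:390]
t=snapshot("top")[:,:,::-1][150:300,280:460]
cv2.imwrite("pics/h1.png",cv2.resize(s,None,fx=3,fy=3,interpolation=cv2.INTER_CUBIC))
cv2.imwrite("pics/h2.png",cv2.resize(t,None,fx=4,fy=4,interpolation=cv2.INTER_CUBIC))
o=robot.observe();print(o["eef_pos"],o["contact_force"])
E
```

```text
[ 0.5963599  -0.10070438  0.1851978 ] [ 0.05881023 -0.70966551 -3.27923988]
```

View pics/h1.png

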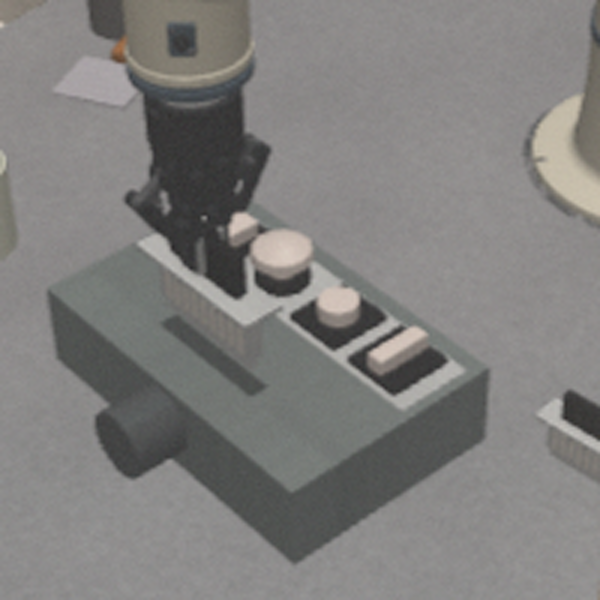

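```bash
python3 - <<'E'
from fit import *
zb=110
p=[.5963,-.1006,np.radians(-10.0)]
for n,L in dict(flangetop=[(20,-72,zb+68),(20,72,zb+68),(-20,72,zb+68)],slab=[(7,-60,zb+12),(7,60,zb+12),(-7,60,zb+12)],lead=[(4,-56,zb),(4,56,zb),(-4,56,zb)]).items():
    print(n,((proj("scene",world(p,L))-[190,130]+.5)*3-.5).round(0).tolist())
e=[.5414,-.0901,-.1778]
print(((proj("scene",world(e,[(64.5,-63,85),(64.5,63,85),(45.5,63,85)]))-[190,130]+.5)*3-.5).round(0).tolist())
E
```

```text
flangetop [[134.0, 239.0], [243.0, 322.0], [282.0, 300.0]]
slab [[161.0, 291.0], [249.0, 360.0], [263.0, 352.0]]
lead [[167.0, 302.0], [250.0, 367.0], [257.0, 362.0]]
[[161.0, 323.0], [252.0, 396.0], [270.0, 386.0]]
```

The slot (163,322)–(250,394) and the flange corners (138,240) and (245,322) match the model to within 2–4 crop pixels, about 2–4 mm. Lowering gently into the slot.

Call:
{"name": "play_rows", "arguments": {
  "steps": [
    [-0.005,0.005,-0.05,0],
    [-0.005,0.005,-0.1,0],
    [-0.005,0.005,-0.15,0],
    [-0.005,0.005,-0.19,0],
    [-0.005,0.005,-0.22,0],
    [-0.005,0.005,-0.24,0],
    [-0.005,0.005,-0.26,0],
    [-0.005,0.005,-0.28,0],
    [-0.005,0.005,-0.3,0],
    [-0.005,0.005,-0.3,0]
  ]
}}

```text
time_s: 11.25
eef_pos: [0.5952, -0.1, 0.1482]
orientation: [[0.175, 0.985, -0.0], [0.985, -0.175, 0.0], [0.0, -0.0, -1.0]]
contact_force: [0.2, -0.0, -3.5]
grip_width: 0.155
finger_force: 59.1
```

Bottom is at about 0.073 m, so it's 12 mm into the slot with no contact force. Continuing.

Call:
{"name": "play_rows", "arguments": {
  "steps": [
    [0,0,-0.02,0],
    [0,0,-0.04,0],
    [0,0,-0.06,0],
    [0,0,-0.08,0],
    [0,0,-0.1,0],
    [0,0,-0.12,0],
    [0,0,-0.14,0],
    [0,0,-0.16,0],
    [0,0,-0.18,0],
    [0,0,-0.18,0]
  ]
}}

```text
time_s: 12.25
eef_pos: [0.5952, -0.1, 0.1265]
orientation: [[0.175, 0.985, -0.001], [0.985, -0.175, 0.0], [0.0, -0.001, -1.0]]
contact_force: [-0.7, 0.3, -3.9]
grip_width: 0.156
finger_force: 59.1
```

Call:
{"name": "play_rows", "arguments": {
  "steps": [
    [0,0,-0.03,0],
    [0,0,-0.06,0],
    [0,0,-0.09,0],
    [0,0,-0.12,0],
    [0,0,-0.15,0],
    [0,0,-0.17,0],
    [0,0,-0.19,0],
    [0,0,-0.21,0],
    [0,0,-0.225,0],
    [0,0,-0.225,0]
  ]
}}

```text
time_s: 13.25
eef_pos: [0.5952, -0.1, 0.0996]
orientation: [[0.175, 0.985, -0.0], [0.985, -0.175, 0.0], [0.0, -0.0, -1.0]]
contact_force: [0.2, 0.2, -3.8]
grip_width: 0.159
finger_force: 59.1
```

Call:
{"name": "play_rows", "arguments": {
  "steps": [
    [0,0,-0.005,0],
    [0,0,-0.01,0],
    [0,0,-0.015,0],
    [0,0,-0.015,0],
    [0,0,-0.015,0],
    [0,0,-0.015,0],
    [0,0,-0.015,0],
    [0,0,-0.015,0],
    [0,0,-0.015,0],
    [0,0,-0.015,0]
  ]
}}

```text
time_s: 14.25
eef_pos: [0.5954, -0.1001, 0.0986]
orientation: [[0.175, 0.985, 0.0], [0.985, -0.175, -0.0], [-0.0, 0.0, -1.0]]
contact_force: [-1.7, 0.6, 5.8]
grip_width: 0.158
finger_force: 60.4
```

Call:
{"name": "play_rows", "arguments": {
  "steps": [
    [0,0,0,0],
    [0,0,0,0],
    [0,0,0,0],
    [0,0,0,0],
    [0,0,0,0],
    [0,0,0,0],
    [0,0,0,0],
    [0,0,0,0],
    [0,0,0,0],
    [0,0,0,0]
  ],
  "fingers": 0.2
}}

```text
time_s: 15.25
eef_pos: [0.5953, -0.1001, 0.0981]
orientation: [[0.175, 0.985, 0.0], [0.985, -0.175, -0.0], [0.0, 0.0, -1.0]]
contact_force: [-1.1, 0.2, 0.0]
grip_width: 0.6
finger_force: 0.0
```

Call:
{"name": "play_rows", "arguments": {
  "steps": [
    [0,0,0.05,0],
    [0,0,0.15,0],
    [0,0,0.27,0],
    [0,0,0.4,0],
    [0,0,0.55,0],
    [0,0,0.7,0],
    [0,0,0.85,0],
    [0,0,0.95,0],
    [0,0,1,0],
    [0,0,1,0]
  ]
}}

```text
time_s: 16.25
eef_pos: [0.5956, -0.1002, 0.2189]
orientation: [[0.175, 0.985, 0.001], [0.985, -0.175, -0.0], [-0.0, 0.001, -1.0]]
contact_force: [0.5, -0.1, 0.2]
grip_width: 0.599
finger_force: 0.0
```

Call:
{"name": "play_rows", "arguments": {
  "steps": [
    [-0.15,-0.1,0,0],
    [-0.3,-0.2,0,0],
    [-0.45,-0.35,0,0],
    [-0.6,-0.5,0,0],
    [-0.75,-0.65,0,0],
    [-0.9,-0.77,0,0],
    [-1,-0.77,0,0],
    [-1,-0.77,0,0],
    [-1,-0.77,0,0],
    [-1,-0.77,0,0]
  ],
  "fingers": -1
}}

```text
time_s: 17.25
eef_pos: [0.476, -0.192, 0.218]
orientation: [[0.174, 0.985, 0.0], [0.985, -0.174, 0.0], [0.0, 0.0, -1.0]]
contact_force: [0.2, -0.4, 0.7]
grip_width: 0.0
finger_force: 0.0
```

```bash
python3 - <<'E'
from workcell import robot,snapshot
import cv2
s=snapshot("scene")[:,:,::-1][130:330,190:390]
cv2.imwrite("pics/k1.png",cv2.resize(s,None,fx=3,fy=3,interpolation=cv2.INTER_CUBIC))
o=robot.observe();print(o["eef_pos"],o["contact_force"],o["grip_width"])
E
```

```text
[ 0.47600411 -0.19199998  0.21798707] [-0.27917875 -0.24853223 -0.46027901] 0.0020775510041652952
```

View pics/k1.png

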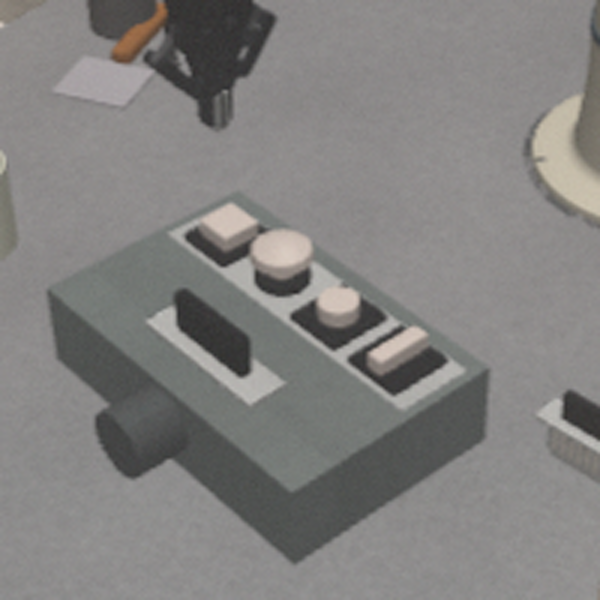

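The filter is seated flat in the slot (flange 150–285, 305–400), and the shut gripper is above the square key (228,225). Pressing it.

Call:
{"name": "play_rows", "arguments": {
  "steps": [
    [-0.04,0,-0.1,0],
    [-0.074,-0.005,-0.2,0],
    [-0.074,-0.005,-0.35,0],
    [-0.074,-0.005,-0.5,0],
    [-0.074,-0.005,-0.65,0],
    [-0.074,-0.005,-0.75,0],
    [-0.074,-0.005,-0.8,0],
    [-0.074,-0.005,-0.82,0],
    [-0.074,-0.005,-0.82,0],
    [-0.074,-0.005,-0.82,0]
  ]
}}

```text
time_s: 18.3
eef_pos: [0.4668, -0.1932, 0.1202]
orientation: [[0.174, 0.985, 0.001], [0.985, -0.174, -0.0], [-0.0, 0.001, -1.0]]
contact_force: [-0.6, -0.3, -1.1]
grip_width: -0.002
finger_force: 0.0
```

Call:
{"name": "play_rows", "arguments": {
  "steps": [
    [0,0,-0.04,0],
    [0,0,-0.08,0],
    [0,0,-0.11,0],
    [0,0,-0.13,0],
    [0,0,-0.145,0],
    [0,0,-0.145,0],
    [0,0,-0.145,0],
    [0,0,-0.145,0],
    [0,0,-0.145,0],
    [0,0,-0.145,0]
  ]
}}

```text
time_s: 19.3
eef_pos: [0.4665, -0.1931, 0.1024]
orientation: [[0.175, 0.985, 0.0], [0.985, -0.175, -0.0], [-0.0, 0.0, -1.0]]
contact_force: [0.4, -0.4, 5.2]
grip_width: 0.0
finger_force: 2.1
```

Call:
{"name": "play_rows", "arguments": {
  "steps": [
    [0,0,-0.01,0],
    [0,0,-0.01,0],
    [0,0,0,0],
    [0,0,0.1,0],
    [0,0,0.25,0],
    [0,0,0.4,0],
    [0,0,0.55,0],
    [0,0,0.65,0],
    [0,0,0.65,0],
    [0,0,0.65,0]
  ]
}}

```text
time_s: 20.3
eef_pos: [0.4662, -0.1929, 0.1803]
orientation: [[0.175, 0.985, -0.0], [0.985, -0.175, 0.0], [0.0, -0.0, -1.0]]
contact_force: [0.4, 0.2, 0.6]
grip_width: -0.001
finger_force: 0.0
```

Call:
{"name": "play_rows", "arguments": {
  "steps": [
    [0.02,0.1,0,0],
    [0.05,0.25,0,0],
    [0.08,0.4,0,0],
    [0.11,0.55,0,0],
    [0.14,0.7,0,0],
    [0.17,0.85,0,0],
    [0.2,1,0,0],
    [0.23,1,0,0],
    [0.23,1,0,0],
    [0.23,1,0,0]
  ]
}}

```text
time_s: 21.3
eef_pos: [0.4939, -0.0733, 0.1799]
orientation: [[0.175, 0.985, -0.001], [0.985, -0.175, 0.0], [-0.0, -0.001, -1.0]]
contact_force: [1.1, 0.7, -0.2]
grip_width: 0.0
finger_force: 0.0
```

Call:
{"name": "play_rows", "arguments": {
  "steps": [
    [0,0.1,0,0],
    [0,0.2,0,0],
    [0,0.25,0,0],
    [0,0.25,-0.1,0],
    [0,0.25,-0.2,0],
    [0,0.25,-0.3,0],
    [0,0.25,-0.4,0],
    [0,0.25,-0.5,0],
    [0,0.25,-0.5,0],
    [0,0.25,-0.5,0]
  ]
}}

```text
time_s: 22.3
eef_pos: [0.494, -0.0428, 0.1205]
orientation: [[0.174, 0.985, -0.0], [0.985, -0.174, 0.0], [0.0, -0.0, -1.0]]
contact_force: [0.3, -0.6, 0.2]
grip_width: 0.002
finger_force: 0.0
```

Call:
{"name": "play_rows", "arguments": {
  "steps": [
    [0,0,-0.04,0],
    [0,0,-0.08,0],
    [0,0,-0.11,0],
    [0,0,-0.13,0],
    [0,0,-0.15,0],
    [0,0,-0.155,0],
    [0,0,-0.155,0],
    [0,0,-0.155,0],
    [0,0,-0.155,0],
    [0,0,-0.155,0]
  ]
}}

```text
time_s: 23.3
eef_pos: [0.4942, -0.0431, 0.1018]
orientation: [[0.175, 0.985, 0.0], [0.985, -0.175, -0.0], [0.0, 0.0, -1.0]]
contact_force: [1.4, 1.8, 5.0]
grip_width: -0.003
finger_force: 2.2
```

Call:
{"name": "play_rows", "arguments": {
  "steps": [
    [0,0,0.05,0],
    [0,0,0.15,0],
    [0,0,0.3,0],
    [0,0,0.45,0],
    [0,0,0.6,0],
    [0,0,0.65,0],
    [0.03,0.15,0.65,0],
    [0.06,0.35,0.65,0],
    [0.11,0.62,0.65,0],
    [0.11,0.62,0.65,0]
  ]
}}

```text
time_s: 24.3
eef_pos: [0.5072, 0.034, 0.1792]
orientation: [[0.173, 0.985, -0.001], [0.985, -0.173, 0.001], [0.001, -0.001, -1.0]]
contact_force: [0.1, -0.8, 0.8]
grip_width: -0.0
finger_force: 0.0
```

Call:
{"name": "play_rows", "arguments": {
  "steps": [
    [0,0,0,0],
    [0,0,-0.1,0],
    [0,0,-0.2,0],
    [0,0,-0.3,0],
    [0,0,-0.4,0],
    [0,0,-0.5,0],
    [0,0,-0.5,0],
    [0,0,-0.5,0],
    [0,0,-0.5,0],
    [0,0,-0.5,0]
  ]
}}

```text
time_s: 25.3
eef_pos: [0.5075, 0.0313, 0.1202]
orientation: [[0.175, 0.985, 0.001], [0.985, -0.175, -0.0], [0.0, 0.001, -1.0]]
contact_force: [0.0, -0.8, -0.1]
grip_width: -0.002
finger_force: 0.0
```

Call:
{"name": "play_rows", "arguments": {
  "steps": [
    [0,0,-0.04,0],
    [0,0,-0.08,0],
    [0,0,-0.11,0],
    [0,0,-0.13,0],
    [0,0,-0.15,0],
    [0,0,-0.155,0],
    [0,0,-0.155,0],
    [0,0,-0.155,0],
    [0,0,-0.155,0],
    [0,0,-0.155,0]
  ]
}}

```text
time_s: 26.3
eef_pos: [0.5073, 0.0314, 0.1012]
orientation: [[0.175, 0.985, 0.0], [0.985, -0.175, -0.0], [0.0, 0.0, -1.0]]
contact_force: [-0.1, 0.0, 5.9]
grip_width: -0.002
finger_force: 2.4
```

Call:
{"name": "play_rows", "arguments": {
  "steps": [
    [0,0,0.05,0],
    [0,0,0.15,0],
    [0,0,0.3,0],
    [0,0,0.45,0],
    [0,0,0.6,0],
    [0,0,0.75,0],
    [0,0,0.9,0],
    [0,0,0.9,0],
    [0,0,0.9,0],
    [0,0,0.9,0]
  ]
}}

```text
time_s: 27.3
eef_pos: [0.5067, 0.0314, 0.2086]
orientation: [[0.175, 0.985, -0.001], [0.985, -0.175, 0.0], [-0.0, -0.001, -1.0]]
contact_force: [0.1, -0.0, -0.4]
grip_width: -0.001
finger_force: 0.0
```

```bash
python3 -c "
from workcell import robot
print(robot.job_done())"
```

```text
the job is handed in; nothing more can be done
None
```

I seated the filter in the extractor slot, pressed and released the square, round and bar keys in that order, and handed the job in at about 27 s; the hand-in returned no verdict.

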